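# Lock the control box hatch with its quarter-turn stud

## Robot

A 7-joint arm with a two-finger parallel gripper is mounted at the origin on a cart in front of the work surface, level with it; the furniture and walls round the work are solid. World frame = base frame: x ahead of the robot, y to its left, z up, the work surface at z = 0. Lengths are in mm, angles in rad, forces in N, time in s.
With the tool pointing down it reaches from about 350 to 900 mm from the base axis. Payload 19.9 kg.
Tool frame: the origin (TCP) lies between the finger pads; the fingertips stand 25 mm ahead of it and the grasp point (between the pads) lies 6 mm ahead of it (bot.finger_overhang is the distance from the TCP to the fingertips, in mm); z points along the fingers, y is the line along which they close (so a half turn about z gives the same grasp; the last joint's range is limited). The gripper opens to 94 mm and grips with 3 to 60 N. Pads are 16 mm wide; open, the fingers measure 119 mm over their backs; the gripper's body (75 mm by 177 mm) begins 78 mm behind the grasp point.
Start: joints at [1.2, 0.417, -0.01, 1.614, 0.005, 1.111, -0.053], TCP at [202.403, -591.299, 230.425] pointing down, gripper open.
Joint ranges: [-2.81, 2.81], [-0.39, 2.02], [-1.27, 1.25], [0.06, 2.57], [-1.19, 4.33], [0.19, 2], [-2.82, 2.82]. Speed limits (rad/s): [1.89, 1.89, 2.39, 2.39, 3.01, 3.01, 3.01].

## Interface

Orientations are given as [roll, pitch, yaw] about the fixed x, y, z axes, in that order (R = Rz(yaw) Ry(pitch) Rx(roll)).
In Python, from cell import monitor, eyes, bot, outline_of gives the robot as it stands.
- The arm moves only by the shell command python3 -m creep 'ROWS' [FORCE]. ROWS is text: rows parted by semicolons, each of 7 numbers parted by spaces: the turn, a rotation vector about the tool's x, y, z in units of pi rad (1.0 is pi rad), then the shift along the tool's x, y, z in units of 25 cm (1.0 is 25 cm), then the closure, from 0 (fully open) to 1 (shut). A call has 1 to 10 rows; each row is the pose to reach, as a shift and turn from the pose commanded when the call began, along the tool's axes at that moment, turning the shorter way round; what a row does not reach only later rows make up. A row lasts 1/10 s, in which the tool goes at most 50 mm and 8.59 degrees, less where a joint would pass 70% of its speed; a pose out of reach is approached as far as the arm can. A call with a number of a shift or a turn outside -1 to 1 is refused whole. A call with a gripper value outside its range is refused whole. The fingers move at their own pace and stop on an object; FORCE is the grip in N (left out, the last holds). Time passes only in rows, so rows that repeat a pose let the fingers close. It gives the time, the measured TCP pose, the force, the opening and the grip force at its end, in the units of the state.
- monitor.get_obs(): the state, without advancing time (a new reading comes with each control period).
- eyes.grab_frame(name): name is "side" or "top" or "wrist"; returns a dict with "frame" (420x560x3 uint8, red, green, blue), "vertical_fov" (degrees; the focal length in pixels is half the picture's height over the tangent of half this angle, whatever the lens; pixels are square), "cx", "cy" (the principal point, pixels), "world_to_cam" (4x4, takes a point from world to camera coordinates). Camera axes: x right, y down, z forward; pixel columns grow to the right and rows downward; lengths in mm; the calibration is good to about 2 mm. The wrist camera is an equidistant fisheye: a pixel r from the principal point sees the ray r / f radians off the axis. A picture is of the moment at which its call begins. There is no depth.
- bot.job_done(): hands the job in; it is judged then, once.
Trained networks look in a picture, given as the dict that the camera call returned (one of the last four; its "shot" number tells which), for a name from the list of things; names that differ only in an ending like _2 or _b are one class to them, and where a whole thing is asked for, a point or a joint stands for the part that bears it (a point fixed in the world has none). Each returns a list of dicts, best first, with "score" (0 to 1); they miss things now and then, are a little off and sometimes report something else, mostly with a low value. They report only what shows in the picture. A call takes as long as a camera call. They do not tell look-alikes from the thing itself.
- outline_of(picture, query): "pixels" (420x560 bool, what is visible of it) and "box" ([left, top, right, bottom] in pixels, round what is visible of it).
The state is a dict: "t": time; "qpos": joint angles; "qvel": joint speeds; "tau": joint torques, N m; "tool_pos": TCP position; "eef_rot": TCP orientation; "ft_force": force on the tool from outside, world axes, zero at the start; "ft_torque": the same for the moment, N m; "finger_gap": finger opening in mm; "finger_force": force on a finger pad.
Only numpy, scipy, OpenCV 4.12 (cv2) and the standard library are available. Lean on these libraries where they do the work, as an engineer would, in place of code of your own. Each camera call takes 0.05 s, during which the arm holds its last target. There are 200 camera calls.

## Task

The hatch on top of the grey control box is shut but not locked. Take the orange winged quarter-turn stud from its black holder, push it into the keyhole in the hatch against the spring, and turn it about a quarter turn until you feel it drop into its detent (it lies clockwise), then let go so that it stays locked by itself. Press and turn gently: stop turning at the detent instead of forcing the stud against it, and leave the grease pot, the gauge block and the tape roll where they are.

Things in the scene. Friction and masses are not known exactly. Their poses are not given: they have to be found in the camera images.
- box: Fixed grey control box, 140 mm (x) by 180 mm (y), with a closed blue hatch whose top is 80 mm above the bench. Origin: centre of its underside; z up. The keyhole of the lock is in the middle of its top, the slot along the box's x (yellow marks at its ends). More than 40 N between stud and box or lock counts as forcing.
- keyhole (a point): Centre of the keyhole, level with the hatch top; x along the slot. Opening: slot 40 x 10 mm, widened to 14 mm square in the middle, through a 6 mm plate; round it a guard rim, inner diameter 46 mm, outer 52 mm, 8 mm high, guides the flange. The stud can be turned once its cross pin is below that plate: pin centre 9 to 14 mm below the hatch top, cam plate pressed 5 to 10 mm.
- cam_rest (a point): Point on the keyhole's axis where the top of the sprung steel cam plate rests, 7 mm below the hatch top; x along the slot. The plate gives way downward: about 3 N at first touch plus 1 N per mm (8 N at 5 mm), hard stop after 10 mm. One straight hidden groove, 11 mm wide, 4 mm deep, edges bevelled 1.5 mm, runs across it, 55 to 90 degrees clockwise (seen from above) from the slot, different each time.
- cam_plate (a joint): How far the cam plate is pressed down, m: 0 at rest, 0.005 to 0.010 while the pin turns on its flat top. With the pin within about 8 degrees of the groove it springs up 4 mm round the pin: the push falls by about 4 N and the groove then blocks further turning. Let go there: the spring lifts the stud until the pin bears on the underside of the 6 mm plate; then it reads about 0.001 = locked.
- stud_wing (a point): Grip point in the wing of the loose orange quarter-turn stud (about 70 g), which starts upright in its holder; z up along the stud. Wing: 36 mm along x, 12 mm thick along y (grasp across this), reaching 14 mm above and 26 mm below this point. Below it a black flange 42 mm across, 4 mm thick, underside 30 mm below this point; then a 10 mm shaft.
- stud_pin (a point): Centre of the steel cross pin at the foot of the same stud, 44 mm straight below stud_wing. The pin is a 6 x 6 mm bar with blunt edges, 36 mm long, along x (the same way as the wing); z along the stud, up.
- holder: Fixed black holder of the stud, 66 x 66 x 30 mm, with a keyhole like that of the hatch; the flange of the stud rests on its top. Origin: centre of the underside; the slot runs along its x.
- grease_pot_mid (a point): Bystander: white and blue grease pot, 61 mm across, 61 mm high; point half-way up. Leave alone.
- gauge_mid (a point): Bystander: aluminium gauge block with two holes, 41 x 80 x 30 mm; its centre. Leave alone.
- tape_mid (a point): Bystander: flat white roll of tape with a blue core, 52 mm across, 16 mm high; its centre. Leave alone.
Mind the look-alikes: they are no part of the job. What is shaped like the part that bears stud_wing but pink, red or turquoise is not meant.

How it is judged (in metres and radians):
On the way:
1. the stud's cross pin is pressed through the keyhole to below the hatch plate (z of stud_pin in the frame of box below 0.0712 m and horizontal distance between stud_pin and keyhole below 0.005 m and value of joint cam_plate above 0.004 m), for 0.1 s.
At the end, for the whole second after the job is handed in: The stud stands upright in the keyhole (within 0.12 rad), its pin within 5 mm of the keyhole's centre, 7.5 to 11.5 mm below the hatch top, turned at least 0.75 rad from the slot, and the cam plate has sprung back up round the pin (pressed less than 2.5 mm), at rest (z of stud_pin in the frame of box between 0.0685 and 0.0725 m and horizontal distance between stud_pin and keyhole below 0.005 m and value of joint cam_plate below 0.0025 m and angle between the x axis of stud_pin and the x axis of box, either way round above 0.75 rad and angle between stud_wing's own z axis and vertical below 0.12 rad and velocity of joint cam_plate below 0.01 m/s); the robot touches nothing.
It fails at once if the stud is forced: more than 40 N between the stud and the box with its lock (contact force between stud and box above 40 N).
It fails at once if the grease pot is moved more than 15 mm (distance of grease_pot_mid from where it was at the start of the episode above 0.015 m).
It fails at once if the gauge block is moved more than 15 mm (distance of gauge_mid from where it was at the start of the episode above 0.015 m).
It fails at once if the tape roll is moved more than 15 mm (distance of tape_mid from where it was at the start of the episode above 0.015 m).
It also fails if it takes over 64 s, if anything falls off the work surface, if the arm or the gripper's body presses on something with over 40 N, if the wrist force passes 120 N, or if a joint passes its speed limit or range.

## Working session

There is one attempt and no reset: what is moved stays moved. The work goes in short steps, Python scripts to look and compute and a shell command to move; the robot and the scene stay as the last step left them, time stands still between calls to the robot, and variables do not carry over. Pictures are saved under pics/ and viewed, at most 10 in all, crops included, and the job is handed in when it is done.

```bash
ls; mkdir -p pics
cat > h.py <<'E'
import numpy as np, cv2
from cell import monitor, eyes, bot, outline_of
from scipy.spatial.transform import Rotation as R
def ray(p,u,v):
    H=p["frame"].shape[0]; f=H/2/np.tan(np.radians(p["vertical_fov"])/2)
    d=np.array([(u-p["cx"])/f,(v-p["cy"])/f,1.0])
    if p.get("fish"):
        a=d[:2]; r=np.hypot(*a); d=np.array([*(a/max(r,1e-9)*np.sin(r)),np.cos(r)])
    M=p["world_to_cam"]; Rm=M[:3,:3]; return -Rm.T@M[:3,3], Rm.T@d
def onz(p,u,v,z):
    o,d=ray(p,u,v); return o+d*(z-o[2])/d[2]
def proj(p,X):
    c=p["world_to_cam"]@np.r_[X,1]; H=p["frame"].shape[0]; f=H/2/np.tan(np.radians(p["vertical_fov"])/2)
    if p.get("fish"):
        r=np.hypot(c[0],c[1]); th=np.arctan2(r,c[2]); s=th/max(r,1e-9)
        return p["cx"]+f*s*c[0],p["cy"]+f*s*c[1]
    return p["cx"]+f*c[0]/c[2],p["cy"]+f*c[1]/c[2]
def grab(n):
    p=eyes.grab_frame(n); p["fish"]=(n=="wrist"); return p
def save(p,f,crop=None,s=1):
    im=p["frame"][...,::-1]
    if crop: l,t,r,b=crop; im=im[t:b,l:r]
    cv2.imwrite(f,cv2.resize(im,None,fx=s,fy=s,interpolation=cv2.INTER_CUBIC))
E
python3 - <<'E'
from h import *
ims=[]
for n in ("top","side"):
    p=grab(n); save(p,f"pics/{n}0.png"); ims.append(p)
    o,d=ray(p,p["cx"],p["cy"]); print(n,p["vertical_fov"],p["cx"],p["cy"],o.round(),d.round(2))
    for q in ("box","stud_wing","holder","grease_pot_mid","gauge_mid","tape_mid"):
        print(q,[(round(r["score"],2),np.round(r["box"]).tolist()) for r in outline_of(p,q)[:5]])
print(monitor.get_obs())
E
```

```text
pics
top 44.356263002939954 278.677210104196 212.1403268577879 [ 385.  141. 1596.] [ 0.09 -0.   -1.  ]
box [(0.86, [176.0, 182.0, 245.0, 234.0])]
stud_wing [(0.74, [368.0, 262.0, 382.0, 273.0]), (0.65, [345.0, 165.0, 360.0, 178.0]), (0.61, [373.0, 164.0, 391.0, 181.0]), (0.52, [333.0, 201.0, 349.0, 213.0]), (0.52, [414.0, 226.0, 427.0, 235.0])]
holder [(0.64, [340.0, 157.0, 364.0, 185.0])]
grease_pot_mid [(0.79, [293.0, 166.0, 312.0, 185.0])]
gauge_mid [(0.88, [405.0, 188.0, 434.0, 204.0])]
tape_mid [(0.5, [136.0, 211.0, 155.0, 227.0])]
side 47.50036763923044 285.1993145934019 212.63674664394824 [  343. -1008.   659.] [ 0.14  0.88 -0.45]
box [(0.83, [260.0, 172.0, 309.0, 221.0])]
stud_wing [(0.74, [284.0, 320.0, 307.0, 354.0]), (0.71, [304.0, 254.0, 316.0, 278.0]), (0.63, [360.0, 279.0, 377.0, 304.0]), (0.55, [350.0, 252.0, 366.0, 273.0]), (0.52, [226.0, 279.0, 246.0, 315.0])]
holder [(0.86, [337.0, 262.0, 379.0, 290.0])]
grease_pot_mid []
gauge_mid [(0.4, [261.0, 171.0, 307.0, 221.0])]
tape_mid []
{'t': 0.7, 'qpos': array([ 1.19953297,  0.41737338, -0.010302  ,  1.61359166,  0.00468273,
        1.11070523, -0.05299395]), 'qvel': array([ 6.15838633e-05, -9.95789853e-04, -1.69427494e-03,  4.91377042e-04,
       -3.47135507e-04,  9.05751662e-05,  1.22428054e-03]), 'tau': array([ 7.97831071e-04, -8.50867438e+01,  6.37700781e-01, -4.26231945e+01,
       -4.89663659e-02,  1.36377136e-02,  5.31619446e-05]), 'tool_pos': array([ 202.39066857, -591.3072169 ,  230.4452073 ]), 'eef_rot': array([-3.14154014e+00,  2.25128206e-05,  3.29766615e-01]), 'ft_force': array([ 0.54371913,  0.79208198, -0.61609416]), 'ft_torque': array([-0.02667974, -0.00536639, -0.00943304]), 'finger_force': 0.0, 'finger_gap': 94.16533732377441}
```

Run:
```python
import cv2,numpy as np
t=cv2.imread("pics/top0.png");s=cv2.imread("pics/side0.png")
c=t[140:290,120:440]; cv2.imwrite("pics/a.png",cv2.resize(c,None,fx=2.5,fy=2.5,interpolation=cv2.INTER_CUBIC))
c=s[160:370,200:420]; cv2.imwrite("pics/b.png",cv2.resize(c,None,fx=2.8,fy=2.8,interpolation=cv2.INTER_CUBIC))
```

```text
(no output)
```

View pics/a.png

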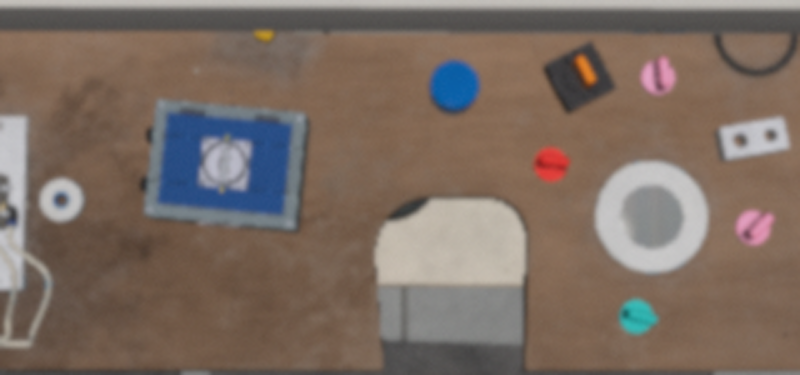

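View pics/b.png

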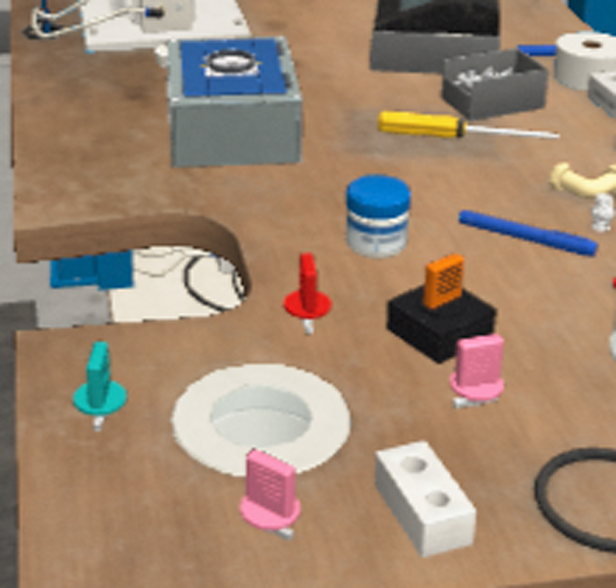

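Run:
```python
from h import *
p=grab("top"); s=grab("side"); w=grab("wrist"); save(w,"pics/w0.png")
def rect(p,m):
    c=max(cv2.findContours(m.astype(np.uint8),0,1)[0],key=cv2.contourArea); return cv2.minAreaRect(c),c
def org(p,win):
    hsv=cv2.cvtColor(p["frame"],cv2.COLOR_RGB2HSV); m=(hsv[...,0]>6)&(hsv[...,0]<22)&(hsv[...,1]>190)&(hsv[...,2]>120)
    k=np.zeros_like(m); l,t,r,b=win; k[t:b,l:r]=1; return m&k
m=org(p,(335,150,370,190)); r,c=rect(p,m); print("top orange",r)
bp=cv2.boxPoints(r); X=np.array([onz(p,u,v,70)[:2] for u,v in bp]); print(X.round(1))
ms=org(s,(340,240,390,290)); v,u=np.nonzero(ms); 
vt,ut=np.nonzero(m); o1,d1=ray(p,ut.mean(),vt.mean()); o2,d2=ray(s,u.mean(),v.mean())
A=np.c_[d1,-d2]; k=np.linalg.lstsq(A,o2-o1,rcond=None)[0]; print("tri wing",(o1+d1*k[0]).round(1),(o2+d2*k[1]).round(1))
print("top at z=70",onz(p,ut.mean(),vt.mean(),70).round(1))
for name,q,z in (("holder","holder",30),):
    r,c=rect(p,outline_of(p,q)[0]["pixels"]); print(q,r,onz(p,*r[0],z).round(1),[onz(p,*b,z).round(0)[:2].tolist() for b in cv2.boxPoints(r)])
hsv=cv2.cvtColor(p["frame"],cv2.COLOR_RGB2HSV); m=(hsv[...,0]>100)&(hsv[...,0]<125)&(hsv[...,1]>120); k=np.zeros_like(m);k[175:240,170:250]=1
r,c=rect(p,m&k); print("hatch",r,onz(p,*r[0],80).round(1),[onz(p,*b,80).round(0)[:2].tolist() for b in cv2.boxPoints(r)])
o,d=ray(w,w["cx"],w["cy"]);print("wrist",w["vertical_fov"],w["cx"],w["cy"],o.round(1),d.round(3)); print(w["world_to_cam"].round(3))
for q in ("grease_pot_mid","gauge_mid","tape_mid"):
    for r in outline_of(p,q)[:1]: b=r["box"]; print(q,onz(p,(b[0]+b[2])/2,(b[1]+b[3])/2,30).round())
```

```text
top orange ((353.51470947265625, 167.691162109375), (10.632911682128906, 3.6014699935913086), 59.03623962402344)
[[ 673.   -77.9]
 [ 678.7  -87.3]
 [ 651.  -103.4]
 [ 645.4  -94. ]]
tri wing [664.3 -92.2  57.8] [658.1 -90.9  56.5]
top at z=70 [662.1 -90.3  70. ]
holder ((351.3000183105469, 171.09999084472656), (21.913463592529297, 22.807889938354492), 63.43495178222656) [658.6 -89.8  30. ] [[673.0, -43.0], [705.0, -107.0], [644.0, -136.0], [612.0, -73.0]]
hatch ((209.56968688964844, 204.7685546875), (49.25332260131836, 36.12226486206055), 5.440332412719727) [548.  338.2  80. ] [[501.0, 415.0], [608.0, 407.0], [595.0, 261.0], [488.0, 270.0]]
wrist 65.70646984690485 282.7955768925048 214.1733088541073 [ 272.1 -566.3  385.2] [-0.238 -0.081 -0.968]
[[ 3.24000e-01 -9.46000e-01 -0.00000e+00 -6.23679e+02]
 [-9.16000e-01 -3.13000e-01  2.52000e-01 -2.52700e+01]
 [-2.38000e-01 -8.10000e-02 -9.68000e-01  3.91774e+02]
 [ 0.00000e+00  0.00000e+00  0.00000e+00  1.00000e+00]]
grease_pot_mid [646.  63.  30.]
gauge_mid [ 584. -299.   30.]
tape_mid [504. 534.  30.]
```

```bash
cat >> h.py <<'E'
def rel(pos,yaw):
    o=monitor.get_obs(); R0=R.from_euler("xyz",o["eef_rot"]); R1=R.from_euler("xyz",[np.pi,0,yaw])
    s=R0.inv().apply(np.array(pos)-o["tool_pos"])/250; w=(R0.inv()*R1).as_rotvec()/np.pi
    print("row:",w.round(4),s.round(4),"pos",o["tool_pos"].round(1),"rpy",o["eef_rot"].round(4),"F",o["ft_force"].round(1),"gap",round(o["finger_gap"],1),"t",round(o["t"],2),"q",o["qpos"].round(2))
E
python3 -c "
from h import *
rel([661,-91,200],0.524)"
```

```text
row: [-0.      0.     -0.0618] [ 2.3837 -1.2993  0.1217] pos [ 202.4 -591.3  230.4] rpy [-3.1415  0.      0.3298] F [ 0.6 -0.1  0.3] gap 93.6 t 1.05 q [ 1.2   0.42 -0.01  1.61  0.    1.11 -0.05]
```

```bash
R="0 0 -0.03 1 -0.545 0.05 0.5"
python3 -m creep '0 0 -0.03 1 -0.545 0.05 0;0 0 -0.03 1 -0.545 0.05 0;0 0 -0.03 1 -0.545 0.05 0;0 0 -0.03 1 -0.545 0.05 0;0 0 -0.03 1 -0.545 0.05 0;0 0 -0.03 1 -0.545 0.05 0;0 0 -0.03 1 -0.545 0.05 0' 20
python3 -c "
from h import *
rel([661,-91,200],0.524)"
```

```text
t: 1.75
tool_pos: [398.3, -377.4, 218.0]
eef_rot: [-3.141, -0.001, 0.431]
ft_force: [-0.3, -0.6, 0.1]
finger_gap: 94.1
finger_force: 0.0
row: [-0.0001 -0.0005 -0.0296] [ 1.433  -0.6018  0.0745] pos [ 398.3 -377.4  218. ] rpy [-3.1411e+00 -1.5000e-03  4.3090e-01] F [-0.3 -0.6  0.1] gap 94.1 t 1.75 q [ 0.83  0.3  -0.16  1.81  0.05  1.03 -0.48]
```

```bash
python3 -m creep '0 0 -0.015 0.9 -0.39 0.04 0;0 0 -0.015 0.9 -0.39 0.04 0;0 0 -0.015 0.9 -0.39 0.04 0;0 0 -0.015 0.9 -0.39 0.04 0;0 0 -0.015 0.9 -0.39 0.04 0;0 0 -0.015 0.9 -0.39 0.04 0;0 0 -0.015 0.9 -0.39 0.04 0'
python3 -c "
from h import *
rel([661,-91,200],0.524)"
```

```text
t: 2.45
tool_pos: [559.9, -199.8, 207.6]
eef_rot: [-3.141, 0.0, 0.472]
ft_force: [-0.2, -1.1, 0.1]
finger_gap: 93.7
finger_force: 0.0
row: [-0.0001  0.0001 -0.0164] [ 0.558  -0.2035  0.0304] pos [ 559.9 -199.8  207.6] rpy [-3.1412e+00  4.0000e-04  4.7240e-01] F [-0.2 -1.1  0.1] gap 93.7 t 2.45 q [ 0.49  0.4  -0.26  1.71  0.12  1.05 -0.9 ]
```

```bash
python3 -m creep '0 0 -0.0165 0.54 -0.196 0.03 0;0 0 -0.0165 0.54 -0.196 0.03 0;0 0 -0.0165 0.54 -0.196 0.03 0;0 0 -0.0165 0.54 -0.196 0.03 0;0 0 -0.0165 0.54 -0.196 0.03 0.3;0 0 -0.0165 0.54 -0.196 0.03 0.3'
python3 - <<'E'
from h import *
rel([661,-91,200],0.524)
w=grab("wrist"); print([np.round(proj(w,x)).tolist() for x in ([661,-91,74],[648,-98.5,74],[674,-83.5,74],[661,-91,30])])
hsv=cv2.cvtColor(w["frame"],cv2.COLOR_RGB2HSV); m=((hsv[...,0]>6)&(hsv[...,0]<22)&(hsv[...,1]>190)&(hsv[...,2]>100)).astype(np.uint8)
c=max(cv2.findContours(m,0,1)[0],key=cv2.contourArea); print(cv2.boundingRect(c),cv2.minAreaRect(c))
save(w,"pics/w1.png",None,1.4)
E
```

```text
t: 3.05
tool_pos: [657.0, -97.5, 200.5]
eef_rot: [3.141, 0.001, 0.52]
ft_force: [0.0, -0.8, 0.3]
finger_gap: 81.3
finger_force: 0.0
row: [ 0.0002  0.0003 -0.0012] [ 0.0267 -0.0148  0.0019] pos [657.  -97.5 200.5] rpy [3.1409e+00 9.0000e-04 5.2030e-01] F [ 0.  -0.8  0.3] gap 81.3 t 3.05 q [ 0.3   0.53 -0.29  1.53  0.16  1.11 -1.07]
[[280.0, 208.0], [280.0, 224.0], [280.0, 191.0], [280.0, 198.0]]
(271, 180, 15, 44) ((278.22320556640625, 201.53616333007812), (13.383281707763672, 43.395790100097656), 2.8624050617218018)
```

View pics/w1.png

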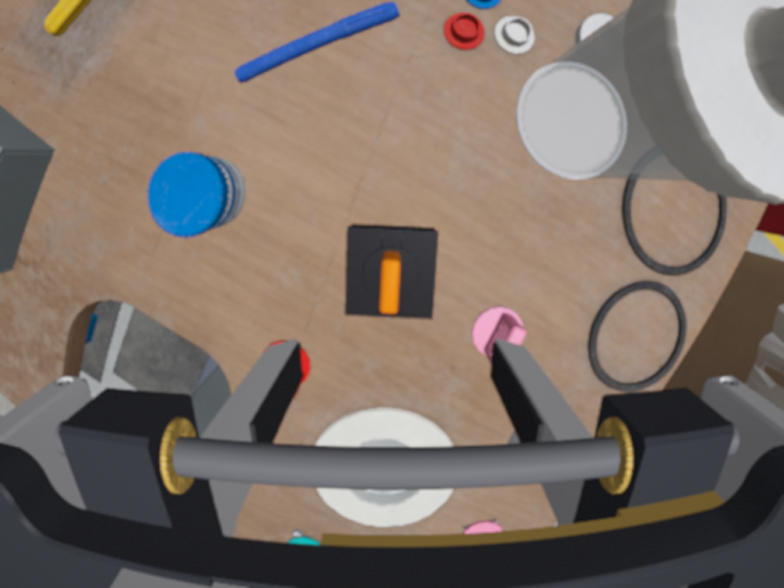

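```bash
python3 -c "
from h import *
rel([660.3,-89.7,66],0.48)"
```

```text
row: [0.0002 0.0002 0.0128] [ 0.0268 -0.0207  0.5386] pos [657.1 -97.4 200.7] rpy [3.1409e+00 6.0000e-04 5.2030e-01] F [-0.2  0.2  0.2] gap 77.4 t 3.1 q [ 0.3   0.53 -0.29  1.53  0.16  1.11 -1.07]
```

```bash
python3 -m creep '0 0 0.013 0.027 -0.021 0.1 0.3;0 0 0.013 0.027 -0.021 0.25 0.3;0 0 0.013 0.027 -0.021 0.35 0.3;0 0 0.013 0.027 -0.021 0.38 0.3;0 0 0.013 0.027 -0.021 0.38 0.3'
python3 - <<'E'
from h import *
rel([660.3,-89.7,66],0.48)
w=grab("wrist"); 
hsv=cv2.cvtColor(w["frame"],cv2.COLOR_RGB2HSV); m=((hsv[...,0]>6)&(hsv[...,0]<22)&(hsv[...,1]>190)&(hsv[...,2]>100)).astype(np.uint8)
c=max(cv2.findContours(m,0,1)[0],key=cv2.contourArea); print(cv2.boundingRect(c),cv2.minAreaRect(c))
D=np.array([np.cos(.48),np.sin(.48),0])*18;N=np.array([np.sin(.48),-np.cos(.48),0])*6;C=np.array([660.3,-89.7,74])
im=w["frame"].copy()
q=np.array([proj(w,C+a*D+b*N) for a,b in((1,1),(1,-1),(-1,-1),(-1,1))]); print(q.round().tolist())
cv2.polylines(im,[np.round(q*16).astype(int)],True,(0,255,0),1,shift=4); w["frame"]=im
save(w,"pics/w2.png",(180,100,380,300),3)
E
```

```text
t: 3.6
tool_pos: [660.5, -88.2, 105.2]
eef_rot: [-3.141, 0.001, 0.481]
ft_force: [0.3, -0.6, 0.1]
finger_gap: 65.7
finger_force: 0.0
row: [-0.0001  0.0003  0.0003] [-0.0031  0.005   0.1569] pos [660.5 -88.2 105.2] rpy [-3.1412e+00  1.1000e-03  4.8080e-01] F [ 0.3 -0.6  0.1] gap 65.7 t 3.6 q [ 0.27  0.63 -0.27  1.59  0.19  0.94 -1.15]
(277, 211, 20, 66) ((286.5, 243.5), (65.0, 19.0), 90.0)
[[297.0, 228.0], [277.0, 228.0], [277.0, 282.0], [296.0, 282.0]]
```

View pics/w2.png

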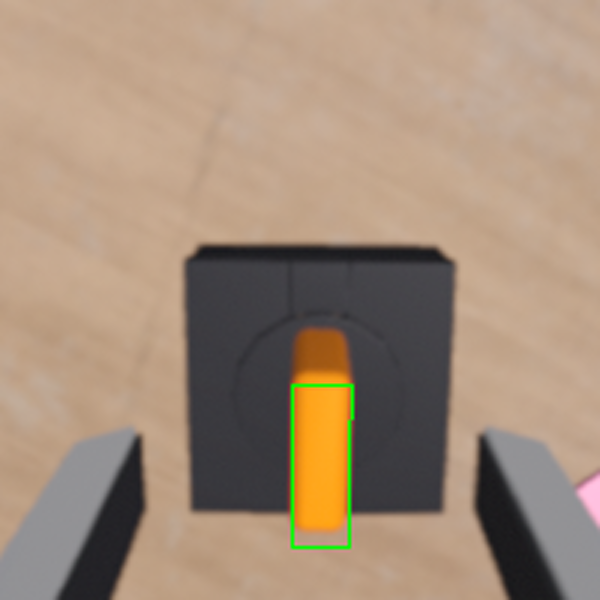

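```bash
python3 -m creep '0 0 0 0.01 0.005 0.05 0.3;0 0 0 0.01 0.005 0.11 0.3;0 0 0 0.01 0.005 0.157 0.3;0 0 0 0.01 0.005 0.157 0.3;0 0 0 0.01 0.005 0.157 0.3'
python3 -c "
from h import *
rel([663,-88.3,66],0.48)"
```

```text
t: 4.15
tool_pos: [663.7, -87.0, 65.9]
eef_rot: [-3.141, 0.0, 0.482]
ft_force: [-0.5, 0.1, 0.6]
finger_gap: 65.6
finger_force: 0.0
row: [-0.0001  0.0001  0.0007] [-0.005   0.0034 -0.0005] pos [663.7 -87.   65.9] rpy [-3.1411e+00  5.0000e-04  4.8230e-01] F [-0.5  0.1  0.6] gap 65.6 t 4.15 q [ 0.26  0.69 -0.26  1.6   0.21  0.88 -1.16]
```

```bash
python3 -m creep '0 0 0 -0.004 0.003 0 0.3;0 0 0 -0.004 0.003 0 0.95;0 0 0 -0.004 0.003 0 0.95;0 0 0 -0.004 0.003 0 0.95;0 0 0 -0.004 0.003 0 0.95;0 0 0 -0.004 0.003 0 0.95;0 0 0 -0.004 0.003 0 0.95;0 0 0 -0.004 0.003 0 0.95' 35
python3 -c "
from h import *
rel([663,-88.3,66],0.48)"
```

```text
t: 4.95
tool_pos: [663.3, -88.2, 66.2]
eef_rot: [-3.141, 0.0, 0.482]
ft_force: [1.0, -0.4, 0.2]
finger_gap: 13.3
finger_force: 0.2
row: [-0.      0.      0.0007] [-0.0012 -0.0001  0.0006] pos [663.3 -88.2  66.2] rpy [-3.1415  0.      0.4822] F [ 1.  -0.4  0.2] gap 13.3 t 4.95 q [ 0.26  0.69 -0.26  1.6   0.21  0.88 -1.16]
```

Nearly closed; finish the grip and lift slowly.

```bash
python3 -m creep '0 0 0 0 0 0 0.95;0 0 0 0 0 0 0.95;0 0 0 0 0 0 0.95'
python3 -m creep '0 0 0 0 0 -0.05 0.95;0 0 0 0 0 -0.1 0.95;0 0 0 0 0 -0.2 0.95;0 0 0 0 0 -0.4 0.95;0 0 0 0 0 -0.55 0.95;0 0 0 0 0 -0.55 0.95;0 0 0 0 0 -0.55 0.95'
python3 -c "
from h import *
rel([548,338,205],1.85)"
```

```text
t: 5.25
tool_pos: [663.3, -88.2, 66.2]
eef_rot: [-3.142, -0.0, 0.482]
ft_force: [0.4, 0.8, -0.4]
finger_gap: 11.5
finger_force: 35.0
t: 5.95
tool_pos: [663.6, -88.2, 205.4]
eef_rot: [3.14, -0.002, 0.482]
ft_force: [0.5, -0.2, -1.5]
finger_gap: 11.8
finger_force: 35.0
row: [ 8.000e-04 -2.000e-04 -4.354e-01] [ 3.8080e-01 -1.7251e+00 -2.0000e-04] pos [663.6 -88.2 205.4] rpy [ 3.1402e+00 -1.8000e-03  4.8210e-01] F [ 0.5 -0.2 -1.5] gap 11.8 t 5.95 q [ 0.29  0.53 -0.29  1.51  0.16  1.12 -1.12]
```

```bash
python3 -m creep '0 0 -0.047 0.02 -0.09 0 0.95;0 0 -0.094 0.04 -0.18 0 0.95;0 0 -0.141 0.06 -0.27 0 0.95;0 0 -0.188 0.08 -0.36 0 0.95;0 0 -0.235 0.1 -0.45 0 0.95;0 0 -0.282 0.12 -0.54 0 0.95;0 0 -0.329 0.14 -0.63 0 0.95;0 0 -0.376 0.16 -0.72 0 0.95;0 0 -0.423 0.18 -0.81 0 0.95;0 0 -0.47 0.2 -0.9 0 0.95'
python3 -c "
from h import *
rel([548,338,205],3.06)"
```

```text
t: 6.95
tool_pos: [602.4, 135.0, 202.7]
eef_rot: [-3.14, -0.0, 1.965]
ft_force: [1.3, 0.8, -0.1]
finger_gap: 11.9
finger_force: 35.0
row: [-0.0004 -0.0004 -0.3486] [ 0.8332  0.1111 -0.0088] pos [602.4 135.  202.7] rpy [-3.1399e+00 -5.0000e-04  1.9650e+00] F [ 1.3  0.8 -0.1] gap 11.9 t 6.95 q [ 0.21  0.51 -0.66  1.64  0.34  1.11 -0.14]
```

```bash
python3 -m creep '0 0 -0.047 0.09 0.04 0 0.95;0 0 -0.094 0.18 0.08 0 0.95;0 0 -0.141 0.28 0.12 0 0.95;0 0 -0.188 0.37 0.16 0 0.95;0 0 -0.235 0.46 0.2 0 0.95;0 0 -0.282 0.56 0.24 0 0.95;0 0 -0.329 0.65 0.28 0 0.95;0 0 -0.348 0.73 0.328 0 0.95;0 0 -0.348 0.73 0.328 0 0.95;0 0 -0.348 0.73 0.328 0 0.95'
python3 - <<'E'
from h import *
rel([548,338,205],3.06)
w=grab("wrist"); print(np.round(proj(w,[548,338,80])))
T=grab("top")
save(w,"pics/w3.png",None,1.4)
E
```

```text
t: 7.95
tool_pos: [609.6, 334.3, 202.5]
eef_rot: [-3.141, -0.002, 3.052]
ft_force: [0.5, -0.4, -0.8]
finger_gap: 11.9
finger_force: 35.0
row: [-0.0002 -0.0006 -0.0026] [ 0.2466 -0.0072 -0.0094] pos [609.6 334.3 202.5] rpy [-3.1409e+00 -1.7000e-03  3.0520e+00] F [ 0.5 -0.4 -0.8] gap 11.9 t 7.95 q [-0.01  0.72 -0.87  1.42  0.56  1.26  0.56]
[279. 144.]
```

View pics/w3.png

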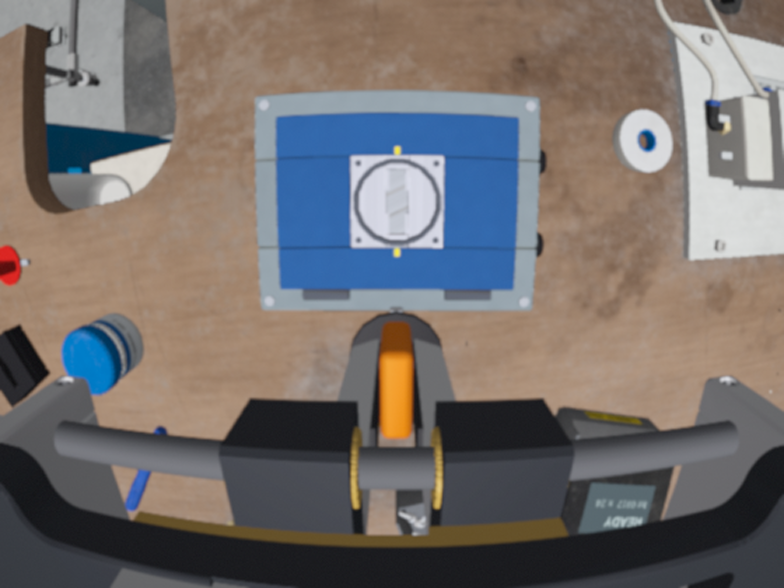

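Run:
```python
from h import *
rel([548,338,205],3.06)
o=monitor.get_obs(); Rt=R.from_euler("xyz",o["eef_rot"]).as_matrix(); tp=o["tool_pos"]
w=grab("wrist"); hsv=cv2.cvtColor(w["frame"],cv2.COLOR_RGB2HSV)
m=(hsv[...,0]>20)&(hsv[...,0]<35)&(hsv[...,1]>130)&(hsv[...,2]>120); k=np.zeros_like(m);k[95:190,260:310]=1
n,l,st,ce=cv2.connectedComponentsWithStats((m&k).astype(np.uint8))
P=[]
for i in range(1,n):
    if st[i,4]>4: X=onz(w,*ce[i],80); P.append(X); print("mark",ce[i].round(1),st[i,4],X.round(1))
if len(P)==2: d=P[1]-P[0]; print("keyhole",((P[0]+P[1])/2).round(1),"axis",np.arctan2(d[1],d[0])%np.pi,"len",np.linalg.norm(d))
g=w["frame"].astype(int); ring=((g.sum(2)<330)&(hsv[...,1]<90)); kk=np.zeros_like(ring);kk[111:178,250:318]=1
v,u=np.nonzero(ring&kk); print("ring",len(u),(u.min()+u.max())/2,(v.min()+v.max())/2,u.min(),u.max(),v.min(),v.max(),"->",onz(w,(u.min()+u.max())/2,(v.min()+v.max())/2,88).round(1))
m=((hsv[...,0]>6)&(hsv[...,0]<22)&(hsv[...,1]>190)&(hsv[...,2]>80)).astype(np.uint8)
c=max(cv2.findContours(m,0,1)[0],key=cv2.contourArea); print("wing",cv2.boundingRect(c))
for dx in (-3,0,3):
  f=lambda x,y,z: np.round(proj(w,tp+Rt@np.array([x+dx,y,z])),1).tolist()
  print(dx,"near top",f(-18,0,-8),"far top",f(18,0,-8),f(18,-6,-8),f(18,6,-8),"flange far",f(21,0,32))
save(w,"pics/w4.png",(230,210,340,330),5)
```

```text
row: [-0.0003 -0.0002 -0.0031] [ 0.2494 -0.0036 -0.0074] pos [610.2 333.2 203.1] rpy [-3.1407e+00 -6.0000e-04  3.0504e+00] F [-0.3  0.  -0.3] gap 11.9 t 8.05 q [-0.01  0.72 -0.87  1.42  0.56  1.26  0.56]
mark [284.5 106.5] 8 [517.  344.6  80. ]
mark [284.5 178.5] 8 [578.6 339.   80. ]
keyhole [547.8 341.8  80. ] axis 3.0507299093868228 len 61.8735389374185
ring 64 284.0 148.0 255 313 125 171 -> [551.9 341.   88. ]
wing (270, 231, 26, 81)
-3 near top [280.0, 315.9] far top [279.8, 252.9] [267.4, 252.9] [292.1, 252.9] flange far [280.3, 223.8]
0 near top [280.0, 311.1] far top [279.7, 247.1] [267.3, 247.1] [292.2, 247.1] flange far [280.3, 218.9]
3 near top [280.0, 306.2] far top [279.7, 241.2] [267.2, 241.2] [292.3, 241.2] flange far [280.3, 214.1]
```

View pics/w4.png

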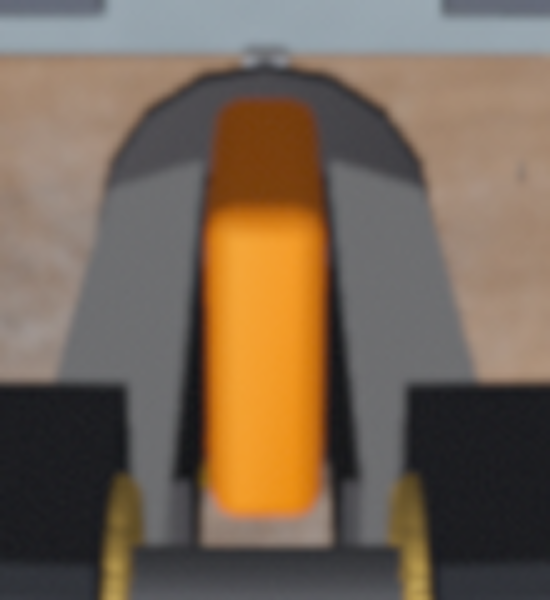

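```bash
python3 -m creep '0 0 0 0.03 -0.026 0.1 0.95;0 0 0 0.04 -0.026 0.18 0.95;0 0 0 0.05 -0.026 0.224 0.95;0 0 0 0.05 -0.026 0.224 0.95;0 0 0 0.05 -0.026 0.224 0.95;0 0 0 0.05 -0.026 0.224 0.95'
python3 - <<'E'
from h import *
rel([546,340.1,148],3.051)
w=grab("wrist"); print(np.round(proj(w,[547.8,340,80])),w["cx"],w["cy"])
np.savez("w5.npz",**{k:np.array(v) for k,v in w.items()})
save(w,"pics/w5.png",(180,70,390,270),3)
E
```

```text
t: 8.7
tool_pos: [597.6, 329.2, 148.8]
eef_rot: [3.141, 0.001, 3.052]
ft_force: [0.5, -0.0, -0.1]
finger_gap: 11.8
finger_force: 35.0
row: [0.0003 0.0003 0.0002] [0.2095 0.025  0.0031] pos [597.6 329.2 148.8] rpy [3.1408e+00 1.1000e-03 3.0517e+00] F [ 0.5 -0.  -0.1] gap 11.8 t 8.7 q [-0.01  0.75 -0.84  1.51  0.59  1.15  0.52]
[290. 163.] 282.7955768925048 214.1733088541073
```

View pics/w5.png

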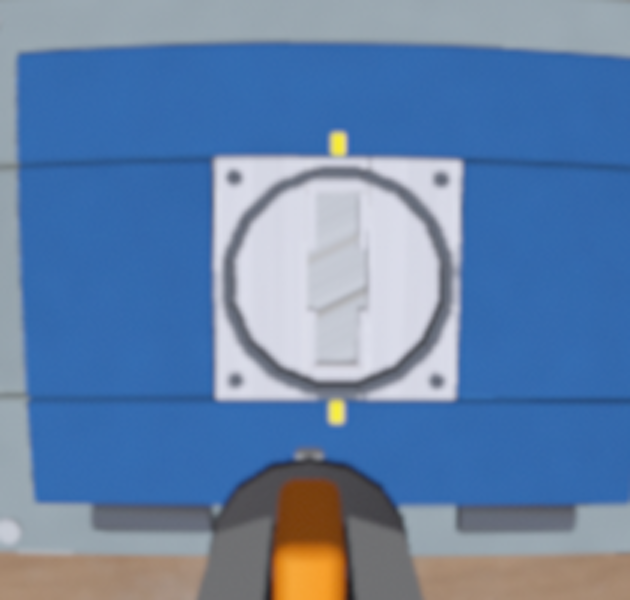

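Run:
```python
from h import *
d=np.load("w5.npz"); w={k:d[k] for k in d}; w["fish"]=True
for k in("cx","cy","vertical_fov"): w[k]=float(w[k])
tp=np.array([597.6,329.2,148.8]); Rt=R.from_euler("xyz",[3.141,.001,3.052]).as_matrix()
f=lambda x,y,z: np.round(proj(w,tp+Rt@np.array([x,y,z])),1).tolist()
for dx in(-2,0): print(dx,"wing far top",f(18+dx,0,-8),"flange",f(21+dx,0,36),f(dx+21,0,32),"pin",f(18+dx,0,53),f(18+dx,0,47))
U=lambda a,b:(180+a/3-1/3,70+b/3-1/3)
X=[onz(w,*U(a,b),z) for a,b,z in((338,144,80),(337,412,80),(337,192,80),(337,364,80),(337,168,88),(337,390,88),(224,280,88),(452,280,88))]
for x in X: print(x.round(1), (Rt.T@(x-tp)).round(1))
g=[onz(w,*U(a,b),73) for a,b in((308,262),(360,238),(318,312),(366,289))]
for a,b in((0,1),(2,3)):
    e=Rt.T@(g[b]-g[a]); print("groove cw deg",np.degrees(np.arctan2(e[1],e[0])))
```

```text
-2 wing far top [279.7, 251.0] flange [280.3, 220.3] [280.2, 222.1] pin [280.5, 217.7] [280.4, 220.2]
0 wing far top [279.7, 247.1] flange [280.3, 217.2] [280.2, 218.9] pin [280.5, 214.8] [280.4, 217.2]
[516.8 344.6  80. ] [82.   8.1 68.7]
[578.9 339.   80. ] [19.5  8.1 68.8]
[527.7 343.4  80. ] [71.   7.8 68.7]
[567.5 340.   80. ] [31.1  8.  68.8]
[522.3 343.6  88. ] [76.3  7.6 60.7]
[571.9 339.4  88. ] [26.6  7.8 60.8]
[544.7 316.6  88. ] [ 51.6 -17.4  60.7]
[549.1 367.   88. ] [51.7 33.3 60.8]
groove cw deg 64.90684931215442
groove cw deg 64.02030749129129
```

```bash
python3 -c "
from h import *
rel([544.2,340.5,148],3.051)"
python3 -m creep '0 0 0 0.08 0.01 0 0.95;0 0 0 0.16 0.02 0 0.95;0 0 0 0.217 0.026 0 0.95;0 0 0 0.217 0.026 0 0.95;0 0 0 0.217 0.026 0 0.95;0 0 0 0.217 0.026 0 0.95'
python3 -c "
from h import *
rel([544.2,340.5,138],3.051)"
```

```text
row: [0.0002 0.0003 0.0002] [0.2166 0.0259 0.0026] pos [597.5 329.2 148.7] rpy [3.1408e+00 1.0000e-03 3.0517e+00] F [-1.1  0.6 -0.4] gap 12.1 t 8.75 q [-0.01  0.75 -0.84  1.51  0.59  1.15  0.52]
t: 9.35
tool_pos: [544.6, 339.8, 147.8]
eef_rot: [3.142, 0.0, 3.051]
ft_force: [0.2, -0.5, -0.7]
finger_gap: 11.7
finger_force: 35.0
row: [ 0.      0.0001 -0.    ] [0.002  0.0025 0.0391] pos [544.6 339.8 147.8] rpy [3.1416e+00 3.0000e-04 3.0509e+00] F [ 0.2 -0.5 -0.7] gap 11.7 t 9.35 q [-0.01  0.69 -0.87  1.62  0.58  1.1   0.45]
```

```bash
python3 -m creep '0 0 0 0.002 0.0025 0.02 0.95;0 0 0 0.002 0.0025 0.04 0.95;0 0 0 0.002 0.0025 0.05 0.95;0 0 0 0.002 0.0025 0.055 0.95;0 0 0 0.002 0.0025 0.06 0.95;0 0 0 0.002 0.0025 0.064 0.95;0 0 0 0.002 0.0025 0.064 0.95'
python3 - <<'E'
from h import *
rel([544.2,340.5,126],3.051)
w=grab("wrist");save(w,"pics/w6.png",(200,120,370,260),4)
E
```

```text
t: 10.05
tool_pos: [543.3, 340.9, 131.7]
eef_rot: [3.142, 0.0, 3.052]
ft_force: [0.9, -0.1, -0.8]
finger_gap: 12.0
finger_force: 35.0
row: [0.     0.     0.0003] [-0.0039 -0.0014  0.0227] pos [543.3 340.9 131.7] rpy [3.1415 0.     3.0519] F [ 0.9 -0.1 -0.8] gap 12.0 t 10.05 q [-0.02  0.71 -0.85  1.63  0.59  1.08  0.43]
```

View pics/w6.png

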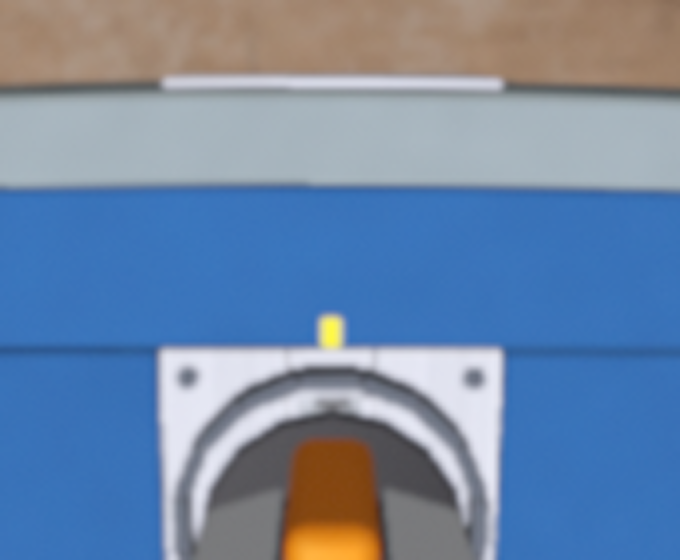

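```bash
python3 -m creep '0 0 0 0 0 0.003 0.95;0 0 0 0 0 0.006 0.95;0 0 0 0 0 0.009 0.95;0 0 0 0 0 0.012 0.95;0 0 0 0 0 0.012 0.95'
python3 -m creep '0 0 0 0 0 0.004 0.95;0 0 0 0 0 0.008 0.95;0 0 0 0 0 0.012 0.95;0 0 0 0 0 0.012 0.95'
```

```text
t: 10.6
tool_pos: [543.3, 340.9, 128.6]
eef_rot: [3.142, -0.0, 3.052]
ft_force: [1.7, 0.2, -1.2]
finger_gap: 11.8
finger_force: 35.0
t: 11.0
tool_pos: [543.3, 340.9, 125.7]
eef_rot: [3.142, 0.0, 3.052]
ft_force: [1.1, -0.7, 2.0]
finger_gap: 12.2
finger_force: 35.0
```

```bash
python3 -m creep '0 0 0 0 0 0.004 0.95;0 0 0 0 0 0.008 0.95;0 0 0 0 0 0.012 0.95;0 0 0 0 0 0.016 0.95;0 0 0 0 0 0.02 0.95;0 0 0 0 0 0.024 0.95;0 0 0 0 0 0.028 0.95;0 0 0 0 0 0.028 0.95'
python3 -m creep '0 0 0 0 0 0 0.95;0 0 0 0 0 0 0.95'
```

```text
t: 11.8
tool_pos: [543.3, 341.0, 119.0]
eef_rot: [3.141, 0.0, 3.052]
ft_force: [0.2, -1.2, 8.6]
finger_gap: 11.8
finger_force: 35.0
t: 12.0
tool_pos: [543.3, 341.0, 119.1]
eef_rot: [3.142, 0.0, 3.052]
ft_force: [-1.1, -3.0, 8.8]
finger_gap: 11.8
finger_force: 35.0
```

```bash
python3 -m creep '0 0 0.022 0 0 0 0.95;0 0 0.044 0 0 0 0.95;0 0 0.067 0 0 0 0.95;0 0 0.089 0 0 0 0.95;0 0 0.111 0 0 0 0.95;0 0 0.111 0 0 0 0.95'
python3 -m creep '0 0 0.022 0 0 0 0.95;0 0 0.044 0 0 0 0.95;0 0 0.067 0 0 0 0.95;0 0 0.089 0 0 0 0.95;0 0 0.111 0 0 0 0.95;0 0 0.111 0 0 0 0.95'
```

```text
t: 12.6
tool_pos: [543.4, 341.6, 119.4]
eef_rot: [3.14, 0.001, 2.701]
ft_force: [0.3, -0.8, 9.6]
finger_gap: 12.0
finger_force: 35.0
t: 13.2
tool_pos: [543.7, 341.2, 119.3]
eef_rot: [3.14, 0.0, 2.352]
ft_force: [2.9, -1.3, 8.0]
finger_gap: 11.9
finger_force: 35.0
```

Turned 40°, push steady. The groove was seen at about 65°; continue in small steps.

```bash
python3 -m creep '0 0 0.015 0 0 0 0.95;0 0 0.03 0 0 0 0.95;0 0 0.045 0 0 0 0.95;0 0 0.06 0 0 0 0.95;0 0 0.075 0 0 0 0.95;0 0 0.085 0 0 0 0.95;0 0 0.085 0 0 0 0.95'
python3 -m creep '0 0 0.01 0 0 0 0.95;0 0 0.02 0 0 0 0.95;0 0 0.02 0 0 0 0.95'
python3 -m creep '0 0 0.01 0 0 0 0.95;0 0 0.02 0 0 0 0.95;0 0 0.02 0 0 0 0.95'
```

```text
t: 13.9
tool_pos: [544.2, 340.9, 119.3]
eef_rot: [3.14, 0.001, 2.086]
ft_force: [5.1, -1.4, 7.2]
finger_gap: 11.8
finger_force: 35.0
t: 14.2
tool_pos: [544.4, 341.2, 119.4]
eef_rot: [3.139, -0.0, 2.023]
ft_force: [5.4, -0.0, 6.7]
finger_gap: 11.6
finger_force: 35.0
t: 14.5
tool_pos: [544.4, 341.1, 119.4]
eef_rot: [3.139, -0.0, 1.96]
ft_force: [5.4, -0.6, 6.2]
finger_gap: 11.6
finger_force: 35.0
```

```bash
python3 -c "
from h import *
print(monitor.get_obs()['ft_torque'])"
python3 -m creep '0 0 0.01 0 0 0 0.95;0 0 0.01 0 0 0 0.95;0 0 0.01 0 0 0 0.95'
python3 -c "
from h import *
print(monitor.get_obs()['ft_torque'])"
python3 -m creep '0 0 0.01 0 0 0 0.95;0 0 0.01 0 0 0 0.95;0 0 0.01 0 0 0 0.95'
python3 - <<'E'
from h import *
print(monitor.get_obs()['ft_torque'])
w=grab("wrist");save(w,"pics/w7.png",(200,120,370,330),2.8)
E
```

```text
[-0.07880614 -1.59932268  0.02283151]
t: 14.8
tool_pos: [544.5, 341.1, 119.4]
eef_rot: [3.139, -0.0, 1.93]
ft_force: [6.2, 0.7, 5.9]
finger_gap: 11.9
finger_force: 35.0
[-0.16431446 -1.65375495  0.01151224]
t: 15.1
tool_pos: [544.6, 341.0, 119.4]
eef_rot: [3.139, -0.0, 1.898]
ft_force: [6.5, -0.6, 6.2]
finger_gap: 11.8
finger_force: 35.0
[-0.19156207 -1.84911645  0.04141023]
```

View pics/w7.png

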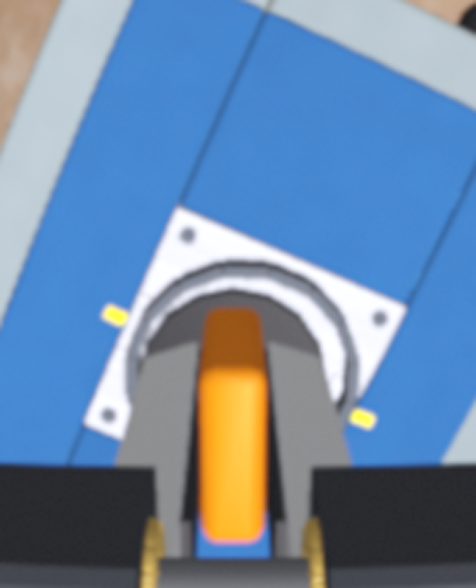

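```bash
python3 -m creep '0 0 0 -0.0013 0.004 0 0.95;0 0 0 -0.0025 0.008 0 0.95;0 0 0 -0.0025 0.008 0 0.95;0 0 0 -0.0025 0.008 0 0.95'
python3 -c "
from h import *
print(monitor.get_obs()['ft_torque'])"
```

```text
t: 15.55
tool_pos: [545.6, 341.2, 119.0]
eef_rot: [3.141, -0.0, 1.899]
ft_force: [1.5, 0.1, 5.0]
finger_gap: 11.8
finger_force: 35.0
[ 0.12625945 -0.80368328 -0.01254691]
```

```bash
python3 -m creep '0 0 0.006 -0.0008 0.0025 -0.002 0.95;0 0 0.006 -0.0008 0.0025 -0.004 0.95;0 0 0.006 -0.0008 0.0025 -0.006 0.95;0 0 0.006 -0.0008 0.0025 -0.006 0.95'
python3 -c "
from h import *
print(monitor.get_obs()['ft_torque'])"
```

```text
t: 15.95
tool_pos: [546.0, 341.2, 120.3]
eef_rot: [3.141, -0.0, 1.88]
ft_force: [1.7, 2.6, 3.6]
finger_gap: 11.5
finger_force: 35.0
[ 0.61055496 -0.67751289 -0.06873823]
```

```bash
python3 -m creep '0 0 0 0 0 0 0.85;0 0 0 0 0 0 0.8;0 0 0 0 0 0 0.7;0 0 0 0 0 0 0.6;0 0 0 0 0 0 0.6;0 0 0 0 0 0 0.6'
python3 -m creep '0 0 0 0 0 -0.05 0.5;0 0 0 0 0 -0.12 0.5;0 0 0 0 0 -0.25 0.5;0 0 0 0 0 -0.4 0.5;0 0 0 0 0 -0.4 0.5;0 0 0 0 0 -0.4 0.5;0 0 0 0 0 -0.4 0.5'
python3 - <<'E'
from h import *
o=monitor.get_obs(); 
w=grab("wrist");s=grab("side")
a=cv2.resize(w["frame"][130:330,190:380],(380,400)); b=cv2.resize(s["frame"][150:240,240:330],(400,400),interpolation=cv2.INTER_CUBIC)
cv2.imwrite("pics/w8.png",np.hstack([a,b])[...,::-1])
E
```

```text
t: 16.55
tool_pos: [545.9, 340.9, 120.1]
eef_rot: [-3.141, 0.0, 1.88]
ft_force: [0.2, -0.1, 0.5]
finger_gap: 37.4
finger_force: 0.0
t: 17.25
tool_pos: [545.8, 340.7, 220.1]
eef_rot: [-3.141, 0.0, 1.88]
ft_force: [-0.3, -0.3, 0.3]
finger_gap: 47.4
finger_force: 0.0
```

View pics/w8.png

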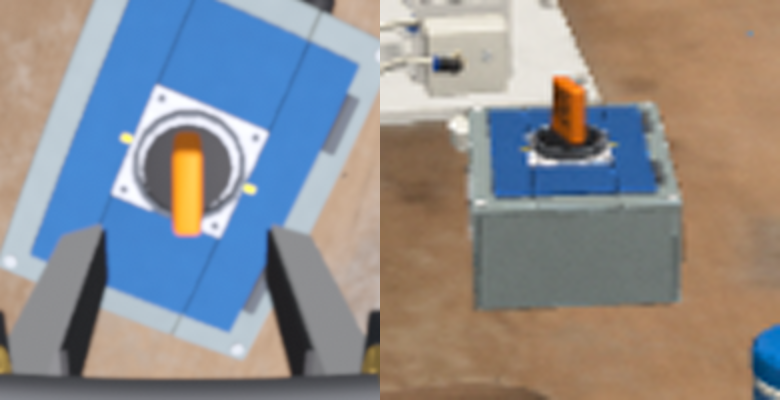

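```bash
python3 -c "
from cell import bot
print(bot.job_done())"
```

```text
the job is handed in; nothing more can be done
None
```

I pressed the orange stud into the keyhole, turned it about 67° clockwise into the groove (push fell by about 4 N) and let go; it stands upright by itself, the bystanders were left alone, and the job was handed in at about 17 s, but no verdict came back.

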